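# Scrub the coffee filter's strainer cup and show its holes to the phone

## Robot

A 6-joint arm with a two-finger parallel gripper is mounted at the origin on the work surface. World frame = base frame: x ahead of the robot, y to its left, z up, the work surface at z = 0. Lengths are in m, angles in rad, forces in N, time in s.
With the tool pointing down it reaches from about 0.35 to 0.975 m from the base axis. Payload 4.9 kg.
Tool frame: the origin (TCP) lies on the front face of the gripper's body, between the roots of the fingers; the fingertips stand ctrl.tip_extent ahead of it and the grasp point (between the pads) lies 54 mm ahead of it (ctrl.tip_extent is the distance from the TCP to the fingertips, in m); z points along the fingers, y is the line along which they close (so a half turn about z gives the same grasp; the last joint's range is limited). The gripper opens to 85 mm and grips with 20 to 120 N. Pads are 22 mm wide; open, the fingers measure 114 mm over their backs; the gripper's body (76 mm by 85 mm) begins 54 mm behind the grasp point. The pads swing forward as they close: fully open they stand 13 mm farther back than shut.
Start: joints at [0.997, 0.053, 1.613, -0, 1.476, -0.119], TCP at [0.275, 0.561, 0.304] pointing down, gripper open.
Joint ranges: [-3.01, 3.01], [-1.01, 2.22], [0.06, 2.58], [-1.02, 4.17], [0.09, 2.62], [-3.14, 3.14]. Speed limits (rad/s): [2.57, 2.57, 3.14, 3.14, 3.14, 3.14].

## Interface

Orientations are given as a rotation vector (axis times angle).
In Python, from station import ctrl gives the robot as it stands.
- The arm moves only by the tool apply_moves, never from a script. Its argument "rows" is one flat list of numbers, 6 for each row, row after row: the shift along the tool's x, y, z normalised to -1 to 1, where 1 is 0.6 m, then the turn, a rotation vector about the tool's x, y, z normalised to -1 to 1, where 1 is 90 degrees. A call has 1 to 20 rows; each row is the pose to reach, as a shift and turn from the pose commanded when the call began, along the tool's axes at that moment; what a row does not reach only later rows make up. A row lasts 1/10 s, in which the tool goes at most 50 mm and 8.59 degrees, less where a joint would pass 70% of its speed; a pose out of reach is approached as far as the arm can. A call with a number of a shift or a turn outside -1 to 1 is refused whole. A call with a gripper value outside its range is refused whole. "grip" is the opening, from 0 (shut) to 1 (fully open), set as the call begins (left out, the last holds). The fingers move at their own pace and stop on an object; "grip_force" is the grip in N (left out, the last holds). Time passes only in rows, so rows that repeat a pose let the fingers close. It gives the time, the measured TCP pose, the force, the opening and the grip force at its end, in the units of the state.
- ctrl.get_obs(): the state, without advancing time (a new reading comes with each control period).
- ctrl.get_image(name): name is "scene" or "top" or "wrist"; returns (picture, depth): 420x560x3 uint8, blue, green, red; 420x560 float32, m along the optical axis (not along the pixel's ray), 0 where there is no reading.
- ctrl.camera_model(name): a dict with "mtx" (3x3 intrinsics, pixels), "k1" (the pictures are not rectified: a ray, as slopes to the right and down, at radius r is drawn at 1 + k1 r^2 times it, then the intrinsics apply), "R" (3x3) and "t" (3): a world point X has camera coordinates R X + t; the wrist camera has in their place "tool_from_camera" (4x4, takes a point from camera to tool coordinates, whose origin is the TCP and whose axes are the flange's). Camera axes: x right, y down, z forward; pixel columns grow to the right and rows downward; lengths in m; the calibration is good to about 2 mm. A picture is of the moment at which its call begins: read the wrist's pose just before it. camera_model takes no time and is no camera call.
- ctrl.finish_job(): hands the job in; it is judged then, once.
The state is a dict: "t": time; "q": joint angles; "dq": joint speeds; "effort": joint torques, N m; "tool_pos": TCP position; "tool_rot": TCP orientation; "contact_force": force on the tool from outside, world axes, zero at the start; "wrist_torque": the same for the moment, N m; "opening": finger opening in m; "grip_force": force on a finger pad.
Only numpy, scipy, OpenCV 4.12 (cv2) and the standard library are available. Lean on these libraries where they do the work, as an engineer would, in place of code of your own. Each camera call takes 0.05 s, during which the arm holds its last target. There are 200 camera calls.

## Task

Take the bottle brush out of its holder, scrub the inside of the upper (strainer) cup of the two-part steel coffee filter with three full strokes, each all the way down to its perforated floor and well up again, and stand the brush back in its holder. Then lift the strainer cup out of the filter's lower cup and show its perforated bottom to the phone's front camera: square on to the lens, centred in front of it and about 20 cm away. Finish while still holding it there in the air; the lower cup stays standing where it is and the other things on the counter are left alone.

Things in the scene. Friction and masses are not known exactly. Their poses are not given: they have to be found in the camera images.
- brush_grip (a point): Bottle brush, 210 mm long, 50 g, standing bristles down in its holder, its z axis along it towards the handle's end. This point is on its axis at the middle of the grip, 175 mm above the bristle tip; the round plastic handle is 18 mm thick from 100 to 210 mm above the tip, so 35 mm of it stick out above this point.
- brush_tip (a point): The flat end of the brush's head (bristle tip), on the brush's axis; the head is 38 mm across and 60 mm long, firm. Axes as brush_grip.
- brush_holder: White ceramic holder fixed to the counter: an upright sleeve on a round foot 90 mm across. Origin at the centre of its underside, z up. Bore 47 mm across, flaring to 62 mm at the mouth, rim 85 mm and inner floor 6 mm above the origin.
- strainer_mid (a point): Upper cup (strainer) of the coffee filter: steel, 78 mm high, 100 g; this point is its centre half-way up, z axis from its bottom to its open mouth. Its lowest 18 mm (53 mm across outside, 49 mm inside) sit loosely inside the lower cup; above them a bead 67 mm across and 4 mm high rests on the lower cup's rim, then 56 mm of plain wall, 62 mm across outside and 58 mm inside, up to the mouth (rim bead 65 mm across).
- strainer_bottom (a point): Centre of the strainer's perforated underside, 39 mm below strainer_mid; same axes. The inside floor lies 3 mm above it and the rim 78 mm above it; at the start it is 52 mm above the counter.
- filter_base_mid (a point): Lower cup of the coffee filter: plain steel cup 64 mm across (69 mm at its foot), 70 mm high, 160 g, loose on the counter; this point is its centre half-way up, z up.
- phone_lens (a point): Lens of the front camera, at the top end of the screen of a phone (150 x 72 mm) that leans in a low metal stand fixed to the counter. z axis: where the camera looks, square off the screen, up and towards the robot's side (40 degrees from vertical); x axis: up along the screen. About 0.1 m above the counter.
- phone_stand: The phone's stand with the phone in it, fixed, 120 mm deep, 85 mm wide, the phone's top 115 mm high. Origin at the centre of its underside; the phone's screen faces its -x.
- tumbler: Bystander: plain one-piece steel tumbler, 68 mm across the rim, 100 mm high. Origin under its centre.
- mug: Bystander: plastic mug with a side handle, 80 mm across, 95 mm high. Origin under its centre.
- plate: Bystander: steel plate, 220 mm across, 18 mm high, the glass bowl on it. Origin under its centre.
- bowl: Bystander: small glass bowl on the plate, 110 mm across, 45 mm high. Origin under its centre.
- chakla: Bystander: round wooden rolling board on three feet, 220 mm across, 34 mm high, the whisk on it. Origin under its centre.
- plunger: Bystander: the filter's steel pressing disc, 46 mm across, with a 55 mm high stem, standing on the counter. Origin under its centre.
- filter_lid: Bystander: the filter's steel lid with a knob, 67 mm across, 31 mm high. Origin under its centre.
- whisk: Bystander: steel balloon whisk, 215 mm long, lying on the board along its x axis, 50 mm high. Origin under its middle.
There are look-alikes about, which are no part of the job. What is shaped like the part that bears filter_base_mid but green or pink is not meant.

How it is judged:
By the outcome, as a careful person would: the job done as asked, in the order asked, and still so for the second after the job is handed in, while the arm keeps its last pose, push and grip.
It also fails if it takes over 64 s, if anything falls off the work surface, if the arm or the gripper's body presses on something with over 40 N, if the wrist force passes 120 N, or if a joint passes its speed limit or range.

## Working session

There is one attempt and no reset: what is moved stays moved. The work goes in short steps, Python scripts to look and compute and a tool call to move; the robot and the scene stay as the last step left them, time stands still between calls to the robot, and variables do not carry over. Pictures are saved under pics/ and viewed, at most 10 in all, crops included, and the job is handed in when it is done.

Besides the shell and the picture viewer there is one more tool, called after "Emit:" as a command line: name --argument value ..., lists and objects as JSON in quotes. apply_moves: Moves the arm, as the interface text tells. Its arguments: {"type":"object","properties":{"rows":{"type":"array","items":{"type":"number"}},"grip":{"type":"number"},"grip_force":{"type":"number"}},"required":["rows"]}

```bash
ls; mkdir -p pics
python3 - <<'E'
from station import ctrl
import cv2,numpy as np
print(ctrl.get_obs(), ctrl.tip_extent)
for n in ("scene","top"):
    im,d=ctrl.get_image(n); cv2.imwrite(f"pics/{n}0.png",im); np.savez(f"pics/{n}0.npz",im=im,d=d)
    print(n,ctrl.camera_model(n))
print(ctrl.camera_model("wrist"))
E
```

```text
pics
{'t': 0.0, 'q': array([ 9.96992126e-01,  5.33503983e-02,  1.61433842e+00,  1.10105967e-05,
        1.47599366e+00, -1.18981340e-01]), 'dq': array([-1.09994492e-03,  9.51232613e-04, -1.41736310e-04,  6.46449770e-04,
       -2.47814366e-04, -3.67172474e-05]), 'effort': array([-1.42253306e-03, -3.93701863e+01, -3.70166302e+01, -1.82807971e-04,
        7.10061882e-03,  3.14118302e-05]), 'tool_pos': array([0.27428401, 0.56105411, 0.30264034]), 'tool_rot': array([-0.70813102, -3.06000378,  0.00308116]), 'contact_force': array([-0.11164187, -0.0987504 , -1.11268773]), 'wrist_torque': array([ 0.05502834, -0.00685995,  0.02795931]), 'grip_force': 0.0, 'opening': 0.08555010115071926} 0.0726
scene {'mtx': array([[439.30882856,   0.        , 283.93927736],
       [  0.        , 439.30882856, 205.37592637],
       [  0.        ,   0.        ,   1.        ]]), 'k1': -0.02821704366341112, 'R': array([[ 0.57428021,  0.81861126, -0.00882334],
       [ 0.69059415, -0.49020404, -0.53177036],
       [-0.43963844,  0.29929185, -0.84684262]]), 't': array([-0.316615  , -0.32555783,  1.36394563])}
top 
[... 236 characters left out ...]
       [-0.97974779,  0.02040606, -0.19919301],
       [ 0.19917282, -0.00303779, -0.97995967]]), 't': array([0.0168686 , 0.55203905, 1.35657263])}
{'mtx': array([[310.10515329,   0.        , 283.36857539],
       [  0.        , 310.10515329, 207.61630203],
       [  0.        ,   0.        ,   1.        ]]), 'k1': -0.06452106179287723, 'tool_from_camera': array([[ 8.84565623e-04, -9.51415841e-01, -3.07907642e-01,
         7.96714419e-02],
       [ 9.99999262e-01,  1.09783113e-03, -5.19405616e-04,
        -8.66869102e-04],
       [ 8.32201325e-04, -3.07906955e-01,  9.51416110e-01,
        -6.93276926e-02],
       [ 0.00000000e+00,  0.00000000e+00,  0.00000000e+00,
         1.00000000e+00]])}
```

View pics/scene0.png

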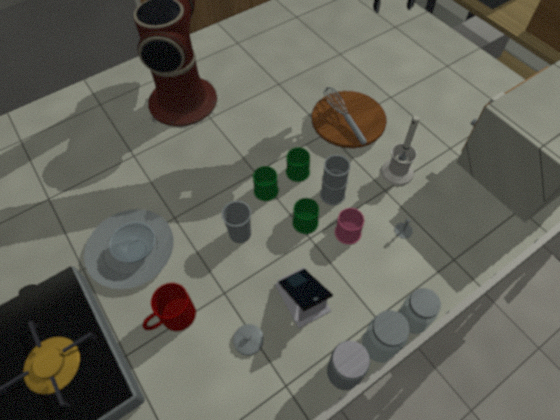

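View pics/top0.png

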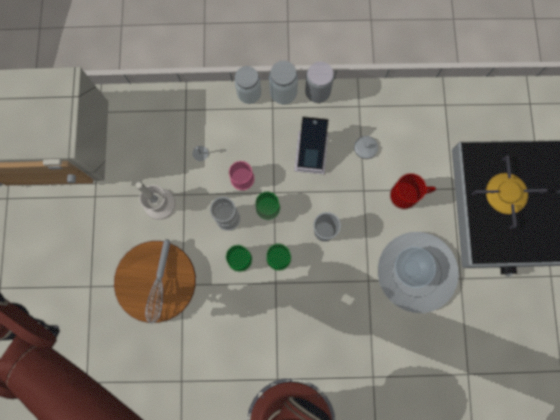

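Scene shows the steel two-part candidate at (335,180) and a plain steel cup at (237,222). The brush in its holder is at (400,155), and the phone is at (305,290). In the top view these are at (225,213), (326,227), (155,200) and (313,145). The green and pink cups are look-alikes. The two-part one with the mid bead at (335,180) fits the filter, and I'll confirm it in an enlarged crop.

```bash
cat > h.py <<'E'
import numpy as np, cv2
from scipy.spatial.transform import Rotation as Rot
from station import ctrl
def cloud(n,d,obs=None):
    m=ctrl.camera_model(n);K=m["mtx"]
    v,u=np.mgrid[0:420,0:560].astype(float)
    pts=np.stack([u.ravel(),v.ravel()],1)[:,None]
    s=cv2.undistortPoints(pts,K,np.array([m["k1"],0,0,0]))[:,0]
    P=np.c_[s,np.ones(len(s))]*d.ravel()[:,None]
    if n=="wrist":
        T=m["tool_from_camera"];P=P@T[:3,:3].T+T[:3,3]
        W=P@Rot.from_rotvec(obs["tool_rot"]).as_matrix().T+obs["tool_pos"]
    else: W=(P-m["t"])@m["R"]
    W[d.ravel()==0]=np.nan
    return W.reshape(420,560,3)
def px(n,X):
    m=ctrl.camera_model(n)
    return cv2.projectPoints(np.atleast_2d(X).astype(float),cv2.Rodrigues(m["R"])[0],m["t"],m["mtx"],np.array([m["k1"],0,0,0]))[0][:,0]
E
python3 - <<'E'
from h import *
S=np.load("pics/scene0.npz");T=np.load("pics/top0.npz")
def crop(im,c,r,h=300,w=400):
    a=im[c[1]-r*3//4:c[1]+r*3//4,c[0]-r:c[0]+r];return cv2.resize(a,(w,h),interpolation=cv2.INTER_CUBIC)
s,t=S["im"],T["im"]
cv2.imwrite("pics/m1.png",np.vstack([np.hstack([crop(s,(335,180),40),crop(s,(405,155),60)]),np.hstack([crop(t,(225,213),40),crop(t,(313,145),48)])]))
for n,Z in (("scene",S),("top",T)):
    W=cloud(n,Z["d"])
    for nm,c in (("filter",(335,162) if n=="scene" else (225,210)),):
        pass
    if n=="top": Wt=W
    else: Ws=W
np.savez("pics/w.npz",Ws=Ws,Wt=Wt)
for n,W in(("s",Ws),("t",Wt)):
    for nm,(u,v) in ({"filter":(335,180),"tumbler":(237,222),"holder":(398,172),"handle":(411,130),"phone":(305,290),"pl":(402,230)} if n=="s" else {"filter":(225,213),"tum":(326,227),"holder":(158,205),"handle":(148,190),"phone":(313,145),"counter":(275,330),"pinkcup":(241,175),"green":(267,205)}).items():
        print(n,nm,W[v,u].round(3))
E
```

```text
s filter [0.567 0.142 0.109]
s tumbler [ 0.476 -0.093  0.013]
s holder [0.607 0.332 0.037]
s handle [0.593 0.347 0.18 ]
s phone [ 0.743 -0.078  0.081]
s pl [0.733 0.238 0.002]
t filter [0.547 0.163 0.061]
t tum [ 0.513 -0.108  0.01 ]
t holder [0.574 0.344 0.056]
t handle [0.591 0.346 0.154]
t phone [ 0.729 -0.076  0.069]
t counter [0.239 0.037 0.007]
t pinkcup [0.665 0.125 0.008]
t green [0.58  0.053 0.   ]
```

View pics/m1.png

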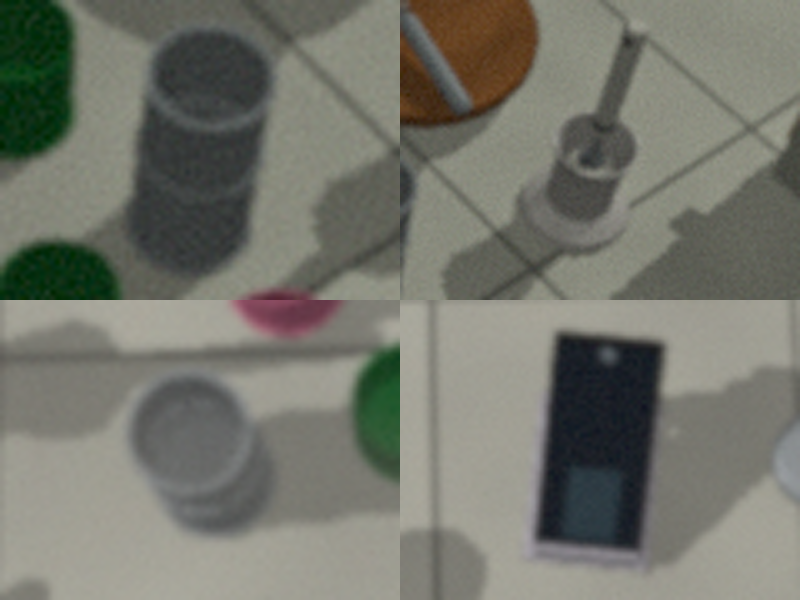

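The crop confirms it: the two-part steel filter is at scene (335,180), with its mid bead, open mouth and strainer on top. The brush stands in its holder, leaning slightly. The phone's lens dot is at crop (608,355), about top (315,122).

Run:
```python
from h import *
from scipy.optimize import least_squares
D=np.load("pics/w.npz")
def circ(P):
    f=lambda p:np.hypot(P[:,0]-p[0],P[:,1]-p[1])-p[2]
    r=least_squares(f,[*np.median(P[:,:2],0),.03],loss="soft_l1",f_scale=.002);return r.x.round(4),np.std(f(r.x)).round(4),len(P)
for k in("Ws","Wt"):
    W=D[k].reshape(-1,3);W=W[np.isfinite(W).all(1)]
    near=lambda x,y,r,a,b:W[(np.hypot(W[:,0]-x,W[:,1]-y)<r)&(W[:,2]>a)&(W[:,2]<b)]
    c=near(.45,.05,.1,-.05,.05);print(k,"counter z",np.median(c[:,2]),np.std(c[:,2]))
    P=near(.56,.15,.06,.122,.14);print("rim",circ(P),np.median(P[:,2]))
    P=near(.56,.15,.06,.02,.045);print("base",circ(P))
    P=near(.595,.34,.06,.078,.092);print("holder rim",circ(P))
    P=near(.595,.34,.06,.025,.07);print("holder sleeve",circ(P))
    P=near(.595,.34,.07,.003,.02);print("foot",circ(P))
    P=near(.595,.345,.06,.115,.26);print("handle ztop",P[:,2].max(),len(P))
    m=P.mean(0);u,s,vt=np.linalg.svd(P-m);print("handle",m.round(4),(vt[0]*np.sign(vt[0][2])).round(3),s/np.sqrt(len(P)))
    for a in np.arange(.115,.235,.02):
        Q=P[(P[:,2]>a)&(P[:,2]<a+.02)]
        if len(Q):print("  ",a.round(3),len(Q),Q.mean(0).round(4))
    P=near(.73,-.08,.12,.02,.15);
    m=ctrl.camera_model("scene" if k=="Ws" else "top");print("cam",(-m["R"].T@m["t"]).round(3))
    Z=np.load("pics/scene0.npz" if k=="Ws" else "pics/top0.npz")["im"].reshape(-1,3)
    full=D[k].reshape(-1,3)
    msk=(Z.max(1)<70)&(np.hypot(full[:,0]-.73,full[:,1]+.08)<.12)&(full[:,2]>.02)
    P=full[msk];c=np.median(P,0)
    for _ in range(3):
        m0=P.mean(0);u,s,vt=np.linalg.svd(P-m0,full_matrices=False);n=vt[2]*np.sign(vt[2][2]);P=P[abs((P-m0)@n)<.008]
    print("phone",len(P),m0.round(4),n.round(4),"tilt",np.degrees(np.arccos(n[2])),"az",np.degrees(np.arctan2(-n[1],-n[0])),s/np.sqrt(len(P)))
    print("long axis",vt[0], "ext",np.ptp((P-m0)@vt[0]),np.ptp((P-m0)@vt[1]))
Wt=D["Wt"]
im=np.load("pics/top0.npz")["im"]
print(im[112:132,305:327].max(2))
im=np.load("pics/scene0.npz")["im"]
print(im[290:306,305:325].max(2))
```

```text
Ws counter z 0.0007733525927994944 0.014271563017725227
rim (array([0.5444, 0.1609, 0.0301]), np.float64(0.0015), 175) 0.1287707308399966
base (array([0.5435, 0.1617, 0.0318]), np.float64(0.001), 130)
holder rim (array([0.5899, 0.3525, 0.0315]), np.float64(0.0064), 153)
holder sleeve (array([0.5901, 0.352 , 0.0248]), np.float64(0.0066), 383)
foot (array([0.5881, 0.3548, 0.0383]), np.float64(0.0089), 396)
handle ztop 0.2184304732325709 244
handle [0.5925 0.3488 0.1727] [-0.016  0.029  0.999] [0.0316087  0.00494147 0.00297877]
   0.115 40 [0.5928 0.3477 0.1248]
   0.135 42 [0.5929 0.3484 0.1455]
   0.155 39 [0.5926 0.3482 0.1652]
   0.175 48 [0.5928 0.3485 0.185 ]
   0.195 52 [0.5924 0.3493 0.2064]
   0.215 23 [0.5905 0.3523 0.2168]
cam [ 1.006 -0.309  0.979]
phone 1208 [ 0.7393 -0.0775  0.0778] [-0.6295  0.0708  0.7738] tilt 39.30467695321957 az -6.417275813715628 [0.04318996 0.02035381 0.00137354]
long axis [ 0.76772104 -0.0969408   0.63340894] ext 0.1471991068250127 0.07117116911436595
Wt counter z 0.001435312313707715 0.007438702051057557
rim (array([0.5438, 0.162 , 0.0304]), np.fl
[... 3069 characters left out ...]
19 28]
 [23 29 19 23 20 22 20 26 13 19 16 23 13 23 19 21 16 19 14 21]
 [15 16 17 25 20 26 13 20 19 31 25 35 30 25 15 14 18 24 17 18]
 [26 21 17 11  8 15 22 19 36 46 56 57 46 38 26 20 17 12 24 13]
 [19  9 25 19 24  1 28 23 45 71 70 68 65 38 22 16 27  8  6 12]
 [14 22 13 17  6 11 18 34 51 68 74 71 47 31 25 13 12 11 21 23]
 [18 21 13 20 29 29 23 21 31 51 54 50 37 31 10  9 32 23 35 44]
 [26 10 15 23 22  0 18 24 25 29 25 15 13  0 21 18 32 46 48 60]
 [25 28 17 20  1 21 20 20  1 11 24 23 20 16 28 27 47 60 65 66]
 [28 13 20 18 15 14  5 18 17 12 24 22 31 40 35 57 59 67 70 72]
 [27 16 21 15 27  6 24 12 22 14 22 34 43 58 60 66 73 71 66 70]
 [10 19  8 16 12 19 23 15 20 33 38 52 64 72 64 74 71 75 66 72]]
```

```bash
cat >> h.py <<'E'
# R0: tool straight down, heading as at start
def Rdown(az): # tool x azimuth (rad)
    x=np.array([np.cos(az),np.sin(az),0]);z=np.array([0,0,-1.]);return np.stack([x,np.cross(z,x),z],1)
def delta(p,R=None):
    o=ctrl.get_obs();Rc=Rot.from_rotvec(o["tool_rot"]).as_matrix()
    if R is None:R=Rc
    d=Rc.T@(np.array(p)-o["tool_pos"])/.6
    w=Rot.from_matrix(Rc.T@R).as_rotvec()/(np.pi/2)
    return np.r_[d,w].round(4)
E
python3 - <<'E'
from h import *
A=[]
for n,uv in(("top",(314.4,121.7)),("scene",(315.3,298.2))):
    m=ctrl.camera_model(n);s=cv2.undistortPoints(np.array([[uv]]),m["mtx"],np.array([m["k1"],0,0,0]))[0,0]
    A.append((-m["R"].T@m["t"],m["R"].T@np.r_[s,1]))
M=[];b=[]
for c,d in A:
    d=d/np.linalg.norm(d);Q=np.eye(3)-np.outer(d,d);M.append(Q);b.append(Q@c)
X=np.linalg.lstsq(np.vstack(M),np.hstack(b),rcond=None)[0];print("lens",X.round(4),[px(n,X) for n in("top","scene")])
R=Rdown(np.radians(153.95))
print(delta([.589,.3545,.34],R))
print(ctrl.get_obs()["tool_pos"])
E
```

```text
lens [ 0.7787 -0.0792  0.1132] [array([[314.46901261, 121.73506761]]), array([[315.3983629 , 298.18258819]])]
[-6.224e-01 -7.910e-02 -6.200e-02 -1.200e-03 -1.000e-04 -1.000e-04]
[0.27430882 0.561117   0.30280063]
```

Emit:
apply_moves --rows '[-0.15,-0.02,-0.062,-0.001,0,0,-0.3,-0.04,-0.062,-0.001,0,0,-0.45,-0.06,-0.062,-0.001,0,0,-0.6224,-0.0791,-0.062,-0.0012,0,0,-0.6224,-0.0791,-0.062,-0.0012,0,0,-0.6224,-0.0791,-0.062,-0.0012,0,0,-0.6224,-0.0791,-0.062,-0.0012,0,0,-0.6224,-0.0791,-0.062,-0.0012,0,0,-0.6224,-0.0791,-0.062,-0.0012,0,0,-0.6224,-0.0791,-0.062,-0.0012,0,0,-0.6224,-0.0791,-0.062,-0.0012,0,0,-0.6224,-0.0791,-0.062,-0.0012,0,0]' --grip 1

```text
t: 1.3
tool_pos: [0.5881, 0.3558, 0.3411]
tool_rot: [0.706, 3.061, 0.003]
contact_force: [0.2, 0.4, -0.1]
opening: 0.0856
grip_force: 0.0
```

Run:
```python
from h import *
o=ctrl.get_obs();im,d=ctrl.get_image("wrist");cv2.imwrite("pics/w1.png",im)
W=cloud("wrist",d,o).reshape(-1,3);W=W[np.isfinite(W).all(1)]
P=W[(np.hypot(W[:,0]-.589,W[:,1]-.354)<.05)&(W[:,2]>.11)&(W[:,2]<.24)]
for a in np.arange(.11,.24,.015):
    Q=P[(P[:,2]>a)&(P[:,2]<a+.015)]
    if len(Q):print(a.round(3),len(Q),Q.mean(0).round(4),Q.min(0).round(4),Q.max(0).round(4))
from scipy.optimize import least_squares
P=W[(np.hypot(W[:,0]-.589,W[:,1]-.354)<.045)&(W[:,2]>.080)&(W[:,2]<.092)]
f=lambda p:np.hypot(P[:,0]-p[0],P[:,1]-p[1])-p[2]
print(least_squares(f,[.589,.354,.03],loss="soft_l1",f_scale=.002).x,len(P))
```

```text
0.11 84 [0.5826 0.3551 0.1172] [0.5793 0.3434 0.11  ] [0.5908 0.3617 0.1249]
0.125 72 [0.5826 0.3555 0.1328] [0.5799 0.3464 0.1258] [0.5902 0.3611 0.1395]
0.14 86 [0.5826 0.3558 0.1475] [0.5797 0.3466 0.1401] [0.5918 0.3611 0.1549]
0.155 106 [0.5826 0.3555 0.1628] [0.5798 0.3463 0.155 ] [0.5907 0.361  0.17  ]
0.17 117 [0.5826 0.3557 0.1779] [0.5799 0.3462 0.1705] [0.5916 0.3611 0.185 ]
0.185 146 [0.5827 0.3556 0.1926] [0.5799 0.3462 0.1851] [0.5911 0.3611 0.1999]
0.2 344 [0.5853 0.3543 0.2108] [0.5797 0.3438 0.2   ] [0.5978 0.3618 0.215 ]
0.215 253 [0.5882 0.3525 0.2156] [0.5811 0.3453 0.215 ] [0.5955 0.3594 0.217 ]
[0.58837287 0.35248788 0.0317201 ] 657
```

View pics/w1.png

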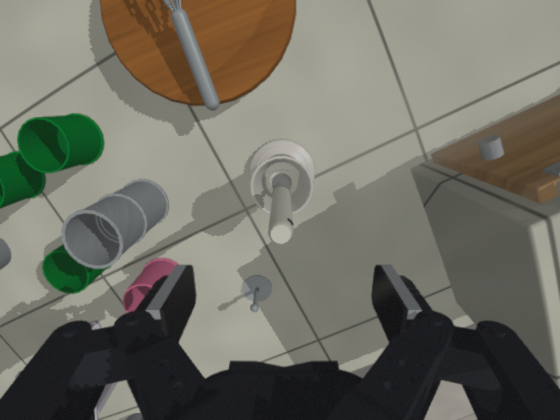

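The wrist picture shows the brush handle's end at (281,232) over the holder (283,172), centred between the fingers. The filter is at (115,220). Next I go down and grip.

Run:
```python
from h import *
print(delta([.5884,.353,.236],Rdown(np.radians(153.95))))
```

```text
[-2.500e-03 -4.300e-03  1.752e-01  1.200e-03 -1.000e-04  1.100e-03]
```

Emit:
apply_moves --rows '[-0.0025,-0.0043,0.03,0,0,0,-0.0025,-0.0043,0.07,0,0,0,-0.0025,-0.0043,0.11,0,0,0,-0.0025,-0.0043,0.15,0,0,0,-0.0025,-0.0043,0.1752,0,0,0,-0.0025,-0.0043,0.1752,0,0,0,-0.0025,-0.0043,0.1752,0,0,0]'

```text
t: 2.05
tool_pos: [0.5894, 0.3521, 0.236]
tool_rot: [0.708, 3.06, 0.003]
contact_force: [0.1, -0.6, 0.6]
opening: 0.0854
grip_force: 0.0
```

Emit:
apply_moves --rows '[0,0,0,0,0,0,0,0,0,0,0,0,0,0,0,0,0,0,0,0,0,0,0,0,0,0,0,0,0,0,0,0,0,0,0,0,0,0,0,0,0,0,0,0,0,0,0,0,0,0,0,0,0,0,0,0,0,0,0,0]' --grip 0 --grip_force 50

```text
t: 3.05
tool_pos: [0.5897, 0.3521, 0.2365]
tool_rot: [0.708, 3.06, 0.004]
contact_force: [0.4, -0.4, 4.3]
opening: 0.0167
grip_force: 49.0
```

Emit:
apply_moves --rows '[0,0,-0.03,0,0,0,0,0,-0.07,0,0,0,0,0,-0.11,0,0,0,0,0,-0.15,0,0,0,0,0,-0.19,0,0,0,0,0,-0.23,0,0,0,0,0,-0.27,0,0,0,0,0,-0.27,0,0,0,0,0,-0.27,0,0,0]'

```text
t: 3.95
tool_pos: [0.5893, 0.3517, 0.3982]
tool_rot: [0.708, 3.06, 0.003]
contact_force: [-0.1, -0.2, -0.9]
opening: 0.0167
grip_force: 48.8
```

Run:
```python
from h import *
from scipy.optimize import least_squares
o=ctrl.get_obs();print(o["tool_pos"],o["opening"])
R=Rdown(np.radians(153.95))
im,d=ctrl.get_image("wrist")
W=cloud("wrist",d,o)
T=(W.reshape(-1,3)-o["tool_pos"])@Rot.from_rotvec(o["tool_rot"]).as_matrix()
T=T[np.isfinite(T).all(1)]
P=T[(abs(T[:,0])<.03)&(abs(T[:,1])<.03)&(T[:,2]>.08)&(T[:,2]<.26)]
for a in np.arange(.08,.26,.02):
    Q=P[(P[:,2]>a)&(P[:,2]<a+.02)]
    if len(Q):print(a.round(3),len(Q),Q.mean(0).round(4),Q.min(0).round(4),Q.max(0).round(4))
Im,D=ctrl.get_image("scene");W=cloud("scene",D).reshape(-1,3);W=W[np.isfinite(W).all(1)]
P=W[(np.hypot(W[:,0]-o["tool_pos"][0],W[:,1]-o["tool_pos"][1])<.04)&(W[:,2]>.13)&(W[:,2]<.33)]
for a in np.arange(.13,.33,.02):
    Q=P[(P[:,2]>a)&(P[:,2]<a+.02)]
    if len(Q):print("s",a.round(3),len(Q),Q.mean(0).round(4),Q.min(0).round(4),Q.max(0).round(4))
for r in (.0,):print(delta([.5437,.1618,.397],R))
```

```text
[0.58926784 0.3516712  0.39822994] 0.016692038800532397
0.08 428 [ 0.008  -0.0008  0.0895] [ 0.0023 -0.0093  0.0801] [0.0101 0.008  0.1   ]
0.1 310 [ 0.008  -0.0006  0.1095] [ 0.0022 -0.0098  0.1   ] [0.0102 0.008  0.12  ]
0.12 158 [ 0.0079 -0.0011  0.1239] [-0.0013 -0.01    0.12  ] [0.0106 0.0084 0.1324]
0.14 32 [ 0.0032 -0.0008  0.1546] [ 0.0018 -0.0035  0.1495] [0.004  0.0018 0.1599]
0.16 945 [ 0.0054 -0.0009  0.1722] [-0.0129 -0.0175  0.1601] [0.0195 0.0164 0.18  ]
0.18 490 [ 0.0099 -0.0006  0.1842] [-0.0146 -0.0191  0.18  ] [0.0201 0.0182 0.1996]
0.2 171 [ 0.0164 -0.0008  0.2092] [ 0.0057 -0.0192  0.2   ] [0.02   0.0169 0.22  ]
0.22 24 [ 0.0168 -0.001   0.2211] [ 0.0096 -0.0158  0.22  ] [0.0195 0.0159 0.2223]
s 0.15 7 [0.5936 0.3419 0.1685] [0.5835 0.3378 0.1677] [0.6012 0.3492 0.1698]
s 0.17 76 [0.5952 0.342  0.1814] [0.5705 0.3326 0.17  ] [0.6066 0.3626 0.1897]
s 0.19 100 [0.5947 0.3422 0.1994] [0.572  0.3331 0.1901] [0.6072 0.3656 0.2098]
s 0.21 186 [0.5916 0.3479 0.2211] [0.5682 0.3329 0.2103] [0.6073 0.3701 0.2299]
s 0.23 16 [0.5887 0.352  0.2407] [0.5849 0.3499 0.2308] [0.591  0.3551 0.2494]
s 0.25 25 [0.5908 0.3494 0.2626] [0.5796 0.3443 0.2504] [0.5975 0.3548 0.2696]
s 0.27 60 [0.5915 0.3479 0.2798] [0.5808 0.3435 0.27  ] [0.5981 0.3585 0.2891]
s 0.29 64 [0.5915 0.3484 0.3002] [0.581  0.3435 0.29  ] [0.5978 0.3591 0.31  ]
s 0.31 58 [0.5948 0.3496 0.3215] [0.5829 0.335  0.3111] [0.6058 0.3629 0.3298]
[-7.120e-02 -3.171e-01 -2.100e-03 -5.000e-04 -1.400e-03 -1.000e-04]
```

Emit:
apply_moves --rows '[-0.005,-0.025,0,0,0,0,-0.015,-0.07,0,0,0,0,-0.028,-0.125,0,0,0,0,-0.041,-0.18,0,0,0,0,-0.053,-0.235,0,0,0,0,-0.065,-0.285,0,0,0,0,-0.0722,-0.3158,0,0,0,0,-0.0722,-0.3158,0,0,0,0,-0.0722,-0.3158,0,0,0,0,-0.0722,-0.3158,0,0,0,0]'

```text
t: 5.05
tool_pos: [0.5449, 0.1628, 0.397]
tool_rot: [-0.707, -3.06, -0.003]
contact_force: [0.4, -0.3, -0.4]
opening: 0.017
grip_force: 48.9
```

```bash
cat > rim.py <<'E'
from h import *
from scipy.optimize import least_squares
o=ctrl.get_obs();im,d=ctrl.get_image("wrist")
W=cloud("wrist",d,o).reshape(-1,3);W=W[np.isfinite(W).all(1)]
c=np.array([.5437,.1618])
r=np.hypot(*(W[:,:2]-c).T)
P=W[(r>.026)&(r<.042)&(W[:,2]>.122)&(W[:,2]<.137)]
f=lambda p:np.hypot(P[:,0]-p[0],P[:,1]-p[1])-p[2]
print("rim",least_squares(f,[*c,.031],loss="soft_l1",f_scale=.001).x.round(4),len(P),np.percentile(P[:,2],[50,98]))
P=W[(W[:,2]>.09)&(W[:,2]<.115)&(r>.02)&(r<.05)]
print("wall",least_squares(f,[*c,.031],loss="soft_l1",f_scale=.001).x.round(4),len(P))
T=(W-o["tool_pos"])@Rot.from_rotvec(o["tool_rot"]).as_matrix()
print("head",[ (lambda Q:(len(Q),Q.min(0).round(4),Q.max(0).round(4)))(T[(abs(T[:,0])<.03)&(abs(T[:,1])<.03)&(T[:,2]>.18)&(T[:,2]<.222)])])
print(o["tool_pos"])
E
python3 rim.py
```

```text
rim [0.5429 0.1611 0.0304] 432 [0.12932286 0.13102851]
wall [0.5418 0.1615 0.0293] 193
head [(659, array([-0.0147, -0.0193,  0.18  ]), array([0.0201, 0.0182, 0.222 ]))]
[0.54485712 0.16281481 0.3969962 ]
```

Emit:
apply_moves --rows '[0,-0.002,0.02,0,0,0,0,-0.002,0.05,0,0,0,0,-0.002,0.08,0,0,0,0,-0.002,0.11,0,0,0,0,-0.002,0.14,0,0,0,0,-0.002,0.165,0,0,0,0,-0.002,0.178,0,0,0,0,-0.002,0.182,0,0,0,0,-0.002,0.184,0,0,0,0,-0.002,0.184,0,0,0]'

```text
t: 6.1
tool_pos: [0.545, 0.1616, 0.288]
tool_rot: [0.708, 3.059, 0.004]
contact_force: [0.6, -1.0, 0.3]
opening: 0.0166
grip_force: 48.9
```

Emit:
apply_moves --rows '[0,0,0.003,0,0,0,0,0,0.005,0,0,0,0,0,0.005,0,0,0]'

```text
t: 6.4
tool_pos: [0.545, 0.1616, 0.2855]
tool_rot: [0.708, 3.059, 0.004]
contact_force: [-0.3, -0.6, 4.0]
opening: 0.0168
grip_force: 49.3
```

Emit:
apply_moves --rows '[0,0,0.002,0,0,0,0,0,0.002,0,0,0,0,0,0.002,0,0,0]'

```text
t: 6.7
tool_pos: [0.5453, 0.1617, 0.2855]
tool_rot: [0.708, 3.057, 0.005]
contact_force: [-0.4, 0.2, 7.6]
opening: 0.0167
grip_force: 49.8
```

Emit:
apply_moves --rows '[0,0,-0.03,0,0,0,0,0,-0.07,0,0,0,0,0,-0.1,0,0,0,0,0,-0.1,0,0,0,0,0,-0.1,0,0,0,0,0,-0.07,0,0,0,0,0,-0.035,0,0,0,0,0,-0.012,0,0,0,0,0,-0.004,0,0,0,0,0,0,0,0,0,0,0,0,0,0,0,0,0,0,0,0,0]'

```text
t: 7.9
tool_pos: [0.5446, 0.1614, 0.2851]
tool_rot: [0.708, 3.06, 0.001]
contact_force: [-2.8, -1.4, 10.8]
opening: 0.0168
grip_force: 50.4
```

Emit:
apply_moves --rows '[0,0,-0.03,0,0,0,0,0,-0.07,0,0,0,0,0,-0.1,0,0,0,0,0,-0.1,0,0,0,0,0,-0.1,0,0,0,0,0,-0.07,0,0,0,0,0,-0.035,0,0,0,0,0,-0.012,0,0,0,0,0,-0.004,0,0,0,0,0,0,0,0,0,0,0,0,0,0,0,0,0,0,0,0,0]'

```text
t: 9.1
tool_pos: [0.5444, 0.1614, 0.2848]
tool_rot: [-0.708, -3.061, -0.001]
contact_force: [-3.9, -1.1, 10.9]
opening: 0.0168
grip_force: 50.5
```

Three downs, each reaching the floor. Now up and out.

Emit:
apply_moves --rows '[0,0,-0.03,0,0,0,0,0,-0.07,0,0,0,0,0,-0.11,0,0,0,0,0,-0.15,0,0,0,0,0,-0.185,0,0,0,0,0,-0.195,0,0,0,0,0,-0.195,0,0,0]'

```text
t: 9.8
tool_pos: [0.5447, 0.1614, 0.4001]
tool_rot: [0.708, 3.06, 0.003]
contact_force: [0.2, 0.2, -0.4]
opening: 0.0171
grip_force: 49.2
```

```bash
python3 rim.py; python3 -c "
from h import *
print(delta([.5885,.3527,.4],Rdown(np.radians(153.95))))"
```

```text
rim [0.5429 0.1611 0.0304] 436 [0.12939368 0.13095934]
wall [0.5418 0.1615 0.0294] 194
head [(527, array([-0.0146, -0.0191,  0.18  ]), array([0.0196, 0.0182, 0.2211]))]
[0.54465096 0.16138443 0.40006139]
[ 7.400e-02  3.188e-01 -1.600e-03  7.000e-04 -7.000e-04 -1.000e-04]
```

Emit:
apply_moves --rows '[0.005,0.025,0,0,0,0,0.016,0.07,0,0,0,0,0.029,0.125,0,0,0,0,0.042,0.18,0,0,0,0,0.055,0.235,0,0,0,0,0.066,0.285,0,0,0,0,0.0727,0.3196,0,0,0,0,0.0727,0.3196,0,0,0,0,0.0727,0.3196,0,0,0,0,0.0727,0.3196,0,0,0,0]'

```text
t: 10.85
tool_pos: [0.5893, 0.3524, 0.3994]
tool_rot: [-0.709, -3.06, -0.001]
contact_force: [-0.0, 0.9, -0.2]
opening: 0.0171
grip_force: 49.2
```

Run:
```python
from h import *
from scipy.optimize import least_squares
o=ctrl.get_obs();im,d=ctrl.get_image("wrist");print(o["tool_pos"])
W=cloud("wrist",d,o).reshape(-1,3);W=W[np.isfinite(W).all(1)]
r=np.hypot(W[:,0]-.5887,W[:,1]-.3528)
P=W[(r<.045)&(r>.026)&(W[:,2]>.080)&(W[:,2]<.092)]
f=lambda p:np.hypot(P[:,0]-p[0],P[:,1]-p[1])-p[2]
print(least_squares(f,[.589,.354,.03],loss="soft_l1",f_scale=.002).x,len(P))
P=W[(r<.06)&(r>.02)&(W[:,2]>.09)&(W[:,2]<.2)];print(len(P))
```

```text
[0.58934184 0.35240821 0.39942418]
[0.58841678 0.35235688 0.03183092] 394
0
```

Emit:
apply_moves --rows '[0,0,0.03,0,0,0,0,0,0.07,0,0,0,0,0,0.11,0,0,0,0,0,0.14,0,0,0,0,0,0.17,0,0,0,0,0,0.2,0,0,0,0,0,0.23,0,0,0,0,0,0.255,0,0,0,0,0,0.265,0,0,0,0,0,0.269,0,0,0,0,0,0.27,0,0,0,0,0,0.27,0,0,0]'

```text
t: 12.1
tool_pos: [0.5901, 0.3533, 0.2395]
tool_rot: [0.708, 3.059, 0.005]
contact_force: [-0.2, 0.6, -0.3]
opening: 0.0168
grip_force: 49.2
```

Emit:
apply_moves --rows '[0,0,0.003,0,0,0,0,0,0.005,0,0,0,0,0,0.005,0,0,0]'

```text
t: 12.4
tool_pos: [0.5899, 0.3532, 0.2359]
tool_rot: [0.708, 3.06, 0.004]
contact_force: [0.5, 0.2, 0.2]
opening: 0.0168
grip_force: 49.4
```

Emit:
apply_moves --rows '[0,0,0.002,0,0,0,0,0,0.003,0,0,0,0,0,0.003,0,0,0]'

```text
t: 12.7
tool_pos: [0.5903, 0.3533, 0.2358]
tool_rot: [0.708, 3.058, 0.005]
contact_force: [-0.2, -1.1, 5.7]
opening: 0.0167
grip_force: 49.9
```

Touched the floor. Opening and rising.

Emit:
apply_moves --rows '[0,0,0,0,0,0,0,0,0,0,0,0,0,0,0,0,0,0,0,0,0,0,0,0,0,0,0,0,0,0,0,0,0,0,0,0,0,0,0,0,0,0,0,0,0,0,0,0]' --grip 1

```text
t: 13.5
tool_pos: [0.5897, 0.3531, 0.2336]
tool_rot: [0.708, 3.06, 0.003]
contact_force: [-0.5, 0.4, -0.1]
opening: 0.0854
grip_force: 0.0
```

Emit:
apply_moves --rows '[0,0,-0.02,0,0,0,0,0,-0.06,0,0,0,0,0,-0.1,0,0,0,0,0,-0.14,0,0,0,0,0,-0.16,0,0,0,0,0,-0.16,0,0,0]'

```text
t: 14.1
tool_pos: [0.5904, 0.3533, 0.3332]
tool_rot: [0.707, 3.056, 0.008]
contact_force: [-0.2, -0.4, 0.1]
opening: 0.0852
grip_force: 0.0
```

Run:
```python
from h import *
o=ctrl.get_obs();im,d=ctrl.get_image("wrist");cv2.imwrite("pics/w2.png",im)
W=cloud("wrist",d,o).reshape(-1,3);W=W[np.isfinite(W).all(1)]
P=W[(np.hypot(W[:,0]-.589,W[:,1]-.354)<.05)&(W[:,2]>.11)&(W[:,2]<.24)]
for a in (.11,.15,.19,.213):
    Q=P[(P[:,2]>a)&(P[:,2]<a+.015)]
    if len(Q):print(a,len(Q),Q.mean(0).round(4))
print(o["tool_pos"],o["opening"],delta([.5434,.1613,.33],Rdown(np.radians(153.95))))
```

```text
0.11 86 [0.5839 0.357  0.1172]
0.15 100 [0.5837 0.3572 0.158 ]
0.19 156 [0.5836 0.3572 0.1977]
0.213 421 [0.5895 0.3549 0.2151]
[0.59037847 0.35331151 0.33322027] 0.0852244209788326 [-0.0708 -0.3211  0.0004  0.0023  0.0009 -0.    ]
```

Emit:
apply_moves --rows '[-0.008,-0.04,0,0,0,0,-0.025,-0.11,0,0,0,0,-0.042,-0.18,0,0,0,0,-0.057,-0.25,0,0,0,0,-0.066,-0.3,0,0,0,0,-0.0708,-0.3211,0,0.0023,0.0009,0,-0.0708,-0.3211,0,0.0023,0.0009,0,-0.0708,-0.3211,0,0.0023,0.0009,0,-0.0708,-0.3211,0,0.0023,0.0009,0]'

```text
t: 15.05
tool_pos: [0.5433, 0.1623, 0.3288]
tool_rot: [-0.706, -3.059, 0.002]
contact_force: [-1.2, -0.1, 0.3]
opening: 0.0854
grip_force: 0.0
```

```bash
python3 rim.py; python3 -c "
from h import *
print(delta([.5432,.1613,.152],Rdown(np.radians(153.95))))"
```

```text
rim [0.5427 0.1612 0.0302] 1030 [0.12917466 0.13077706]
wall [0.5423 0.1614 0.0296] 792
head [(1311, array([-0.03 , -0.03 ,  0.197]), array([0.03 , 0.03 , 0.222]))]
[0.54330009 0.16231544 0.32879605]
[-0.0012 -0.0012  0.2948 -0.0011 -0.0012  0.0009]
```

View pics/w2.png

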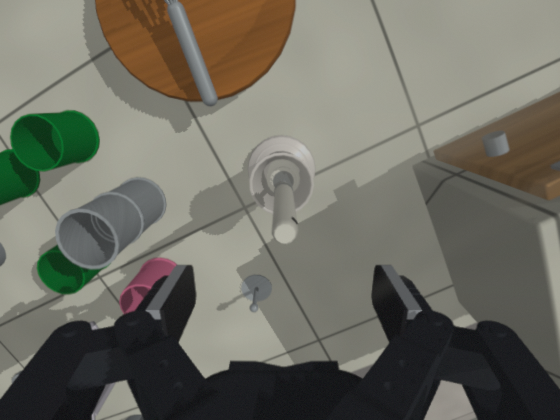

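The picture shows the brush standing upright in its holder (handle end at (285,232)) and the filter undisturbed at (112,222). Going down to the strainer and gripping it.

Emit:
apply_moves --rows '[-0.001,-0.001,0.04,0,0,0,-0.001,-0.001,0.09,-0.001,-0.001,0,-0.001,-0.001,0.14,-0.001,-0.001,0,-0.001,-0.001,0.18,-0.001,-0.001,0,-0.001,-0.001,0.22,-0.001,-0.001,0,-0.001,-0.001,0.25,-0.001,-0.001,0,-0.001,-0.001,0.28,-0.001,-0.001,0,-0.001,-0.001,0.2948,-0.001,-0.001,0,-0.001,-0.001,0.2948,-0.001,-0.001,0,-0.001,-0.001,0.2948,-0.001,-0.001,0]'

```text
t: 16.1
tool_pos: [0.5435, 0.1607, 0.1529]
tool_rot: [0.707, 3.06, 0.0]
contact_force: [-0.6, -0.8, -0.2]
opening: 0.0853
grip_force: 0.0
```

Emit:
apply_moves --rows '[0,0,0,0,0,0,0,0,0,0,0,0,0,0,0,0,0,0,0,0,0,0,0,0,0,0,0,0,0,0,0,0,0,0,0,0,0,0,0,0,0,0]' --grip 0 --grip_force 40

```text
t: 16.8
tool_pos: [0.5441, 0.1604, 0.1541]
tool_rot: [0.708, 3.058, 0.002]
contact_force: [0.0, 1.0, 5.6]
opening: 0.0621
grip_force: 44.0
```

Emit:
apply_moves --rows '[0,0,-0.01,0,0,0,0,0,-0.03,0,0,0,0,0,-0.06,0,0,0,0,0,-0.1,0,0,0,0,0,-0.15,0,0,0,0,0,-0.2,0,0,0,0,0,-0.25,0,0,0,0,0,-0.28,0,0,0,0,0,-0.28,0,0,0]'

```text
t: 17.7
tool_pos: [0.5441, 0.1604, 0.3247]
tool_rot: [0.707, 3.054, 0.004]
contact_force: [-0.0, -0.2, -1.1]
opening: 0.0623
grip_force: 43.9
```

Run:
```python
from h import *
from scipy.optimize import least_squares
o=ctrl.get_obs();p=o["tool_pos"];print(p,o["opening"])
for k in("scene","top"):
    im,d=ctrl.get_image(k)
    if k=="scene":cv2.imwrite("pics/s2.png",cv2.resize(im[100:260,230:470],(720,480)))
    W=cloud(k,d).reshape(-1,3);W=W[np.isfinite(W).all(1)]
    B=W[(np.hypot(W[:,0]-.5434,W[:,1]-.1615)<.05)&(W[:,2]>.02)&(W[:,2]<.06)]
    P=B;f=lambda q:np.hypot(P[:,0]-q[0],P[:,1]-q[1])-q[2]
    print(k,"base",least_squares(f,[.5434,.1615,.032],loss="soft_l1",f_scale=.002).x.round(4),len(P))
    S=W[(np.hypot(W[:,0]-p[0],W[:,1]-p[1])<.045)&(W[:,2]>.19)&(W[:,2]<p[2]-.06)]
    if len(S)>20:
        print("zmin",np.percentile(S[:,2],[1,50]),"pred bottom",p[2]-.102)
        def g(q):
            z=S[:,2]-(p[2]-.063);return np.hypot(S[:,0]-q[0]-q[2]*z,S[:,1]-q[1]-q[3]*z)-q[4]
        S=S[(S[:,2]>p[2]-.077)];print(len(S),least_squares(g,[p[0],p[1],0,0,.031],loss="soft_l1",f_scale=.001).x.round(4))
```

```text
[0.54406818 0.16039967 0.32470257] 0.062256992095475555
scene base [0.5437 0.1603 0.0305] 404
zmin [0.22407423 0.25046775] pred bottom 0.22270256545744033
251 [ 0.5444  0.1604 -0.0128 -0.0117  0.03  ]
top base [0.5408 0.1603 0.0312] 5
zmin [0.2200459  0.24083857] pred bottom 0.22270256545744033
27 [ 0.541   0.1605  0.0039 -0.0384  0.0288]
```

View pics/s2.png

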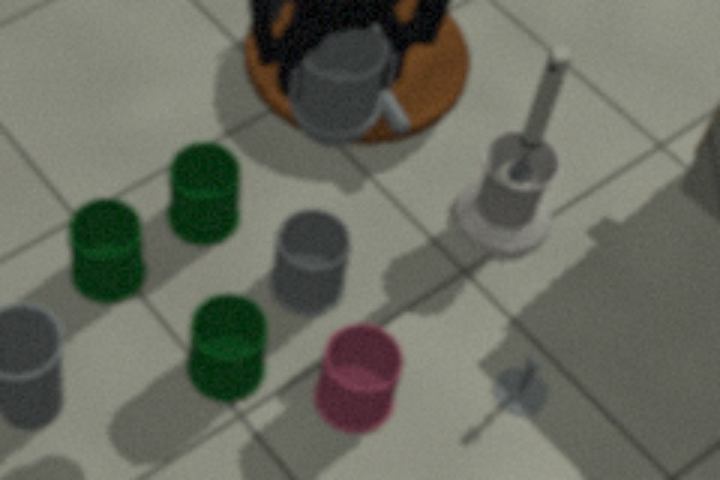

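The strainer hangs in the gripper at crop (340,85). The lower cup stands in place at (312,260), and nothing else has moved. Computing the show pose.

```bash
cat > show.py <<'E'
from h import *
a=np.radians(6.6);t=np.radians(40)
n=np.array([-np.sin(t)*np.cos(a),np.sin(t)*np.sin(a),np.cos(t)])
L=np.array([.7787,-.0792,.1132])
o=ctrl.get_obs();Rc=Rot.from_rotvec(o["tool_rot"]).as_matrix()
z=Rc[:,2];v=np.cross(z,-n);ang=np.arctan2(np.linalg.norm(v),z@-n)
Rt=Rot.from_rotvec(v/np.linalg.norm(v)*ang).as_matrix()@Rc
off=np.array([.0008,0,.102])
print("err deg",np.degrees(ang),"bottom in lens frame", (lambda b:(b@n, np.linalg.norm(b-b@n*n)))(o["tool_pos"]+Rc@off-L))
print("target",L+.2*n-Rt@off,delta(L+.2*n-Rt@off,Rt),o["q"].round(2))
E
python3 show.py
```

```text
err deg 40.00731802342735 bottom in lens frame (np.float64(0.24918096842345014), np.float64(0.24972986357892388))
target [ 0.58640802 -0.05721929  0.34503029] [-0.2245 -0.2935 -0.0415 -0.1483 -0.4191 -0.    ] [ 0.16 -0.1   1.73 -0.    1.51 -0.96]
```

Emit:
apply_moves --rows '[-0.011,-0.015,-0.004,-0.007,-0.021,0,-0.034,-0.044,-0.01,-0.022,-0.063,0,-0.056,-0.073,-0.018,-0.037,-0.105,0,-0.079,-0.103,-0.03,-0.052,-0.147,0,-0.101,-0.132,-0.04,-0.067,-0.189,0,-0.123,-0.161,-0.0415,-0.082,-0.23,0,-0.146,-0.191,-0.0415,-0.096,-0.272,0,-0.168,-0.22,-0.0415,-0.111,-0.314,0,-0.191,-0.249,-0.0415,-0.126,-0.356,0,-0.213,-0.279,-0.0415,-0.141,-0.398,0,-0.2245,-0.2935,-0.0415,-0.1483,-0.4191,0,-0.2245,-0.2935,-0.0415,-0.1483,-0.4191,0,-0.2245,-0.2935,-0.0415,-0.1483,-0.4191,0,-0.2245,-0.2935,-0.0415,-0.1483,-0.4191,0,-0.2245,-0.2935,-0.0415,-0.1483,-0.4191,0]'

```text
t: 19.3
tool_pos: [0.5868, -0.0565, 0.3453]
tool_rot: [0.55, 2.383, 0.1]
contact_force: [-0.3, 0.2, -0.9]
opening: 0.0624
grip_force: 44.0
```

```bash
python3 show.py
python3 - <<'E'
from h import *
o=ctrl.get_obs()
im,d=ctrl.get_image("scene");cv2.imwrite("pics/s3.png",im);np.save("pics/d3.npy",d)
it,dt=ctrl.get_image("top");np.savez("pics/t3.npz",im=it,d=dt)
iw,dw=ctrl.get_image("wrist");np.savez("pics/w3.npz",im=iw,d=dw,p=o["tool_pos"],r=o["tool_rot"])
E
```

```text
err deg 0.03944143407214688 bottom in lens frame (np.float64(0.20005558283702898), np.float64(0.0009055104095246773))
target [ 0.58640825 -0.05721873  0.34503042] [ 0.0003 -0.0014  0.0001  0.0004 -0.0001  0.    ] [-0.25 -0.37  2.    0.12  0.82 -1.42]
```

View pics/s3.png

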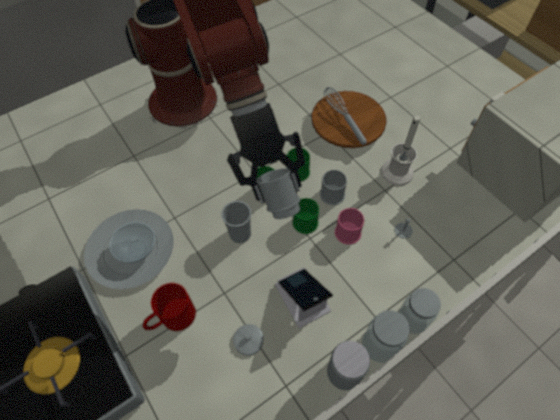

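The picture shows the strainer held at (280,193) with its bottom towards the phone (305,290), and the lower cup standing at (333,186). I'll check how it sits in the grip with a model fit to the depth.

Run:
```python
from h import *
from scipy.optimize import least_squares
z=np.load("pics/w3.npz");R=Rot.from_rotvec(z["r"]).as_matrix();p=z["p"]
t3=np.load("pics/t3.npz")
for k,d in(("scene",np.load("pics/d3.npy")),("top",t3["d"])):
    W=cloud(k,d).reshape(-1,3);W=W[np.isfinite(W).all(1)];T=(W-p)@R
    T=T[(np.hypot(T[:,0],T[:,1])<.045)&(T[:,2]>.03)&(T[:,2]<.115)]
    T=T[(abs(T[:,1])<.026)|(T[:,2]>.082)]
    prof=lambda s:np.interp(s,[0,.0175,.0185,.0215,.0225,.08],[.0265,.0265,.0335,.0335,.031,.031])
    def f(q):
        A=Rot.from_rotvec([q[2],q[3],0]).as_matrix()
        Q=(T-[q[0],q[1],.102+q[4]])@A   # axis along tool z
        r=np.hypot(Q[:,0],Q[:,1]);s=-Q[:,2]
        return np.where(s<-.001,-s,r-prof(np.clip(s,0,.08)))
    T=T[(np.hypot(T[:,0],T[:,1])>.022)]
    s=least_squares(f,[0,0,0,0,0],loss="soft_l1",f_scale=.001)
    print(k,len(T),"off mm",(s.x[[0,1,4]]*1000).round(1),"tilt deg",np.degrees(s.x[2:4]).round(1),"res",np.median(abs(f(s.x))).round(4))
```

```text
scene 1138 off mm [ 1.7  0.1 -0.1] tilt deg [0.1 1. ] res 0.0008
top 261 off mm [-1.2  3.4  1.1] tilt deg [-2.3 -1.2] res 0.0007
```

```bash
python3 -c "
from station import ctrl
print(ctrl.finish_job())"
```

```text
the job is handed in; nothing more can be done
None
```

The job is handed in at about 19.5 s: the brush made three strokes to the strainer's floor and stands back in its holder. The arm is holding the strainer's underside to the phone lens at 20 cm, square to within about 1–2° and centred to a few mm, and the lower cup is standing where it was.

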